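# Scrape the milled offcuts off the sprung flap plate

## Robot

A 6-joint arm with a two-finger parallel gripper is mounted at the origin on the work surface. World frame = base frame: x ahead of the robot, y to its left, z up, the work surface at z = 0. Lengths are in m, angles in rad, forces in N, time in s.
With the tool pointing down it reaches from about 0.35 to 0.975 m from the base axis. Payload 4.9 kg.
Tool frame: the origin (TCP) lies on the centre line of the jaws, within the pads' length; the fingertips stand 25 mm ahead of it and the grasp point (between the pads) lies 6 mm ahead of it; z points along the fingers, y is the line along which they close (so a half turn about z gives the same grasp; the last joint's range is limited). The gripper opens to 85 mm and grips with 20 to 120 N. Pads are 22 mm wide; open, the fingers measure 114 mm over their backs; the gripper's body (76 mm by 85 mm) begins 54 mm behind the grasp point. The pads swing forward as they close: fully open they stand 13 mm farther back than shut.
Start: joints at [-1.354, 0.053, 1.613, -0, 1.476, -0.119], TCP at [0.206, -0.59, 0.256] pointing down, gripper open.
Joint ranges: [-3.01, 3.01], [-1.01, 2.22], [0.06, 2.58], [-1.02, 4.17], [0.09, 2.62], [-3.14, 3.14]. Speed limits (rad/s): [2.57, 2.57, 3.14, 3.14, 3.14, 3.14].

## Interface

Orientations are given as a unit quaternion [w, x, y, z].
In Python, from plant import state, grab_frame, get_calibration, job gives the robot as it stands. The module is installed in compiled form; this text tells all that it offers.
- The arm moves only by the tool move_arm, never from a script. Its argument "targets" is a list that holds one entry, the list of rows, each a list of 5 numbers: the opening in per cent of the stroke, from 0 (shut) to 100 (fully open), then the shift along the tool's x, y, z as a fraction of full scale, then the turn about the tool's z as a fraction of full scale. A call has 1 to 5 rows; each row shifts and turns the commanded pose from where the row before left it, along the tool's axes as they then stand; what a row does not reach is not made up. Full scale, the value 1, is 0.6 m for a shift and 6 degrees for a turn. A row lasts 1/12 s, in which the tool goes at most 41.7 mm and 7.16 degrees, less where a joint would pass 70% of its speed; a pose out of reach is approached as far as the arm can. A call with a number of a shift or a turn outside -1 to 1 is refused whole. A call with a gripper value outside its range is refused whole. The fingers move at their own pace and stop on an object; the grip force is fixed at half the most. Time passes only in rows, so rows that do not move let the fingers close. It gives the time, the measured TCP pose, the force, the opening and the grip force at its end, in the units of the state.
- state(): the state, without advancing time (a new reading comes with each control period).
- grab_frame(name): name is "scene" or "top" or "wrist"; returns the picture (400x640x3 uint8, red, green, blue); there is no depth.
- get_calibration(name): a dict with "vertical_fov" (degrees; the focal length in pixels is half the picture's height over the tangent of half this angle, whatever the lens; pixels are square), "cx", "cy" (the principal point, pixels), "R" (3x3) and "t" (3): a world point X has camera coordinates R X + t. Camera axes: x right, y down, z forward; pixel columns grow to the right and rows downward; lengths in m; the calibration is good to about 2 mm. A picture is of the moment at which its call begins: read the wrist's pose just before it. get_calibration takes no time and is no camera call; for the wrist camera it gives the pose at the moment of the call.
- job.job_done(): hands the job in; it is judged then, once.
The state is a dict: "time": time; "joint_pos": joint angles; "joint_vel": joint speeds; "joint_efforts": joint torques, N m; "tool_pos": TCP position; "tool_rot": TCP orientation; "contact_force": force on the tool from outside, world axes, zero at the start; "ft_torque": the same for the moment, N m; "gripper_width": opening from 0.0 (shut) to 1.0 (fully open); "grasp_force": force on a finger pad.
Only numpy, scipy, OpenCV 4.12 (cv2) and the standard library are available. Lean on these libraries where they do the work, as an engineer would, in place of code of your own. Each camera call takes 0.05 s, during which the arm holds its last target. There are 200 camera calls.

## Task

Take the scraper block by its wooden rib, set its white foot across the sprung dark steel flap plate at the hinged end, behind the four loose metal offcuts, and scrape them over the plate's open edge into the tray, keeping the foot pressed on the plate all the way: a steady push of about one kilogram, never less than a half nor more than one and a half, and no slamming down. Then stand the scraper back upright on the rubber mat and let go. Gripper and arm touch nothing but the scraper; leave the other things on the bench where they are.

Things in the scene. Friction and masses are not known exactly. Their poses are not given: they have to be found in the camera images.
- scraper: scraper block, 0.25 kg: white plastic foot 150 mm (x) by 26 mm (y) by 22 mm high, with a wooden grip rib on top, 110 mm (x) by 22 mm (y), from 22 to 76 mm above the underside, centred; origin at the centre of its underside, z up. It starts upright on the mat. Pinch the rib across y, from above. To scrape, its x lies along the stand's x (either way round)
- stand: grey fixed stand of the sprung dark steel flap plate; origin on the bench, z up. Slab 200 mm wide (x), 12 mm high, and at +y an end block (y 161 to 183 mm, 84 mm high, round pin on top to 90 mm) with the hinge. The flap runs from the hinge at y = +165 mm to its open edge at y = -115 mm: scrape towards -y. It is 186 mm wide, 10 mm thick; fences 6 mm wide, 10 mm high along its sides leave 174 mm
- hinge (a point): middle of the flap's hinge axis, level with the plate's top there: stand x = 0, y = +165 mm, z = 90 mm; axes as the stand's, hinge along x. Springs carry the flap; its slope is not reported and must be felt: it droops towards the open edge by 0 to 0.063 rad by itself (differs every time), more under load, up to 0.14 rad.
- level_edge (a point): where the middle of the flap's open edge would be (plate top) if the flap were level: stand x = 0, y = -115 mm, z = 90 mm; fixed to the stand, so it does not follow the droop. Under the scraper's foot the flap is soft at the open edge (under 2.5 N/mm) and stiffens with the inverse square of the distance to the hinge, to over 20 N/mm at stand y = +100 mm; the push must be felt
- tray: fixed open dark steel tray under the flap's open edge, 220 mm (x) by 170 mm (y) by 30 mm high, walls 5 mm; origin at the centre of its underside, on the bench; it lies square to the stand, its centre at stand y = -185 mm
- mat: fixed black rubber mat, 240 mm (x) by 140 mm (y) by 6 mm thick, on the bench; origin at the centre of its underside; its top is at z = 6 mm
- chip1: loose metal offcut lying on the flap plate, 62 x 18 x 10 mm (its x, y, z), 50 g; origin at the centre of its underside, x along its length. On the flap they lie mostly across it, all of it at stand y below +72 mm
- chip2: loose metal offcut lying on the flap plate, 60 x 20 x 14 (an angle with one raised edge) mm (its x, y, z), 50 g; origin at the centre of its underside, x along its length. On the flap they lie mostly across it, all of it at stand y below +72 mm
- chip3: loose metal offcut lying on the flap plate, 62 x 20 x 12 mm (its x, y, z), 50 g; origin at the centre of its underside, x along its length. On the flap they lie mostly across it, all of it at stand y below +72 mm
- chip4: loose metal offcut lying on the flap plate, 62 x 20 x 13 (stepped, 8 mm high over most of it) mm (its x, y, z), 50 g; origin at the centre of its underside, x along its length. On the flap they lie mostly across it, all of it at stand y below +72 mm
- oil: bystander: white oil bottle, 60 mm diameter, 170 mm high, origin at the centre of its underside
- jar: bystander: glass jar, 70 mm diameter, 90 mm high, origin at the centre of its underside
- wrench: bystander: steel wrench 180 mm long, lying on the bench; origin at the middle of its underside
- driver: bystander: screwdriver 190 mm long, lying on the bench; origin at the middle of its underside
- vblock: bystander: dark steel vee block 80 x 60 x 45 mm, origin at the centre of its underside
- cup: bystander: black plastic cup, 80 mm diameter, 100 mm high, origin at the centre of its underside
There are look-alikes about, which are no part of the job. There is more than one size of the scraper; the one meant has the size given above.

How it is judged:
By the outcome, as a careful person would: the job done as asked, in the order asked, and still so for the second after the job is handed in, with the robot touching nothing.
It also fails if it takes over 66 s, if anything falls off the work surface, if the arm or the gripper's body presses on something with over 40 N, if the wrist force passes 120 N, or if a joint passes its speed limit or range.

## Working session

There is one attempt and no reset: what is moved stays moved. The work goes in short steps, Python scripts to look and compute and a tool call to move; the robot and the scene stay as the last step left them, time stands still between calls to the robot, and variables do not carry over. Pictures are saved under pics/ and viewed, at most 10 in all, crops included, and the job is handed in when it is done.

Besides the shell and the picture viewer there is one more tool, called after "Call:" as name(argument=value, ...) on one line, values as JSON. move_arm: Moves the arm, as the interface text tells. Shift numbers are shares of 0.6 m and turn numbers shares of 6 degrees, none past 1 either way. Its arguments: {"type":"object","properties":{"targets":{"type":"array"}},"required":["targets"]}

```bash
mkdir -p pics; cat > h.py <<'E'
import numpy as np, cv2
from plant import state, grab_frame, get_calibration, job
def K(n):
    c=get_calibration(n); f=200/np.tan(np.radians(c["vertical_fov"])/2); return c,f
def ray(n,u,v,z,c=None):
    c,f=K(n) if c is None else c
    R=np.array(c["R"]);t=np.array(c["t"])
    d=R.T@np.array([(u-c["cx"])/f,(v-c["cy"])/f,1]);o=-R.T@t
    return o+d*(z-o[2])/d[2]
def proj(n,X):
    c,f=K(n); p=np.array(c["R"])@np.array(X)+np.array(c["t"]); return f*p[0]/p[2]+c["cx"],f*p[1]/p[2]+c["cy"]
E
python3 - <<'E'
from h import *
for n in("top","scene"):
    im=grab_frame(n); cv2.imwrite(f"pics/{n}0.png",im[:,:,::-1])
    c,f=K(n);print(n,f,c["cx"],c["cy"],-np.array(c["R"]).T@np.array(c["t"]), np.array(c["R"]).round(2).tolist())
s=state();print(s)
E
```

```text
top 365.84563361423176 321.6079824160925 197.1066227214307 [0.41535931 0.04644504 1.09861793] [[0.02, -1.0, 0.0], [-0.99, -0.02, -0.1], [0.1, -0.0, -0.99]]
scene 468.17999725910556 315.67244437571475 208.7908712417889 [1.3743661  0.51190989 1.21486157] [[-0.5, 0.87, 0.01], [0.65, 0.38, -0.66], [-0.58, -0.32, -0.75]]
{'time': 0.1, 'joint_pos': array([-1.35398706e+00,  5.32880558e-02,  1.61415945e+00, -3.55978418e-05,
        1.47597112e+00, -1.18995927e-01]), 'joint_vel': array([ 0.00013211, -0.00097785, -0.00169776,  0.00075526, -0.0017551 ,
        0.00203205]), 'joint_efforts': array([ 5.16868804e-04, -3.94909322e+01, -3.71361029e+01, -1.25886036e-04,
        3.99309021e-03, -1.77043864e-05]), 'tool_pos': array([ 0.20583917, -0.58958894,  0.25518598]), 'tool_rot': array([-9.11025304e-04,  9.85936747e-01,  1.67116419e-01, -6.23293943e-05]), 'contact_force': array([-0.14658557, -0.42011333,  0.42497999]), 'ft_torque': array([ 6.98750975e-05,  2.64884455e-02, -5.17122469e-02]), 'grasp_force': 0.0, 'gripper_width': 0.9988034769492017}
```

View pics/top0.png

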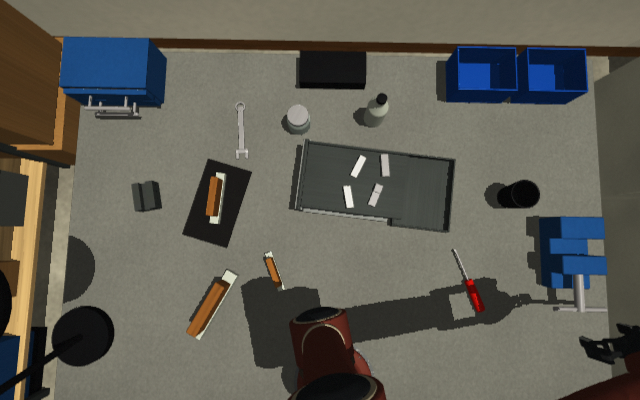

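View pics/scene0.png

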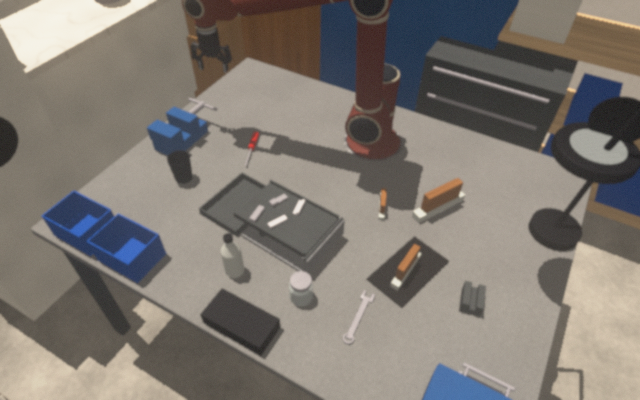

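The top view shows three scraper-like blocks: on the mat at (215,198), a larger one at (212,303) and a small one at (274,270). The task starts the scraper on the mat, so I choose that one and check its size in a crop. The flap's hinge end is at left (302,175), its open edge is near (392,190), and the tray is at right. The chips are at (358,166), (385,165), (348,196) and (376,195).

```bash
python3 - <<'E'
from h import *
im=cv2.imread("pics/top0.png")
a=cv2.resize(im[135:255,180:465],None,fx=2.8,fy=2.8,interpolation=cv2.INTER_CUBIC)
a=cv2.convertScaleAbs(a,alpha=1.6,beta=15)
cv2.imwrite("pics/crop1.png",a)
hsv=cv2.cvtColor(im,cv2.COLOR_BGR2HSV)
m=cv2.inRange(hsv,(5,110,60),(22,255,255)); 
cs,_=cv2.findContours(m,0,2)
for c in cs:
    (x,y),wh,an=cv2.minAreaRect(c)
    if cv2.contourArea(c)>60 and 180<x<300 and y>160:
        P=np.array([ray("top",*p,.07) for p in cv2.boxPoints(((x,y),wh,an))])
        print("wood",(round(x),round(y)),np.round(ray("top",x,y,.07),3),np.round(P[:,:2],3).tolist(),[np.linalg.norm(P[i]-P[i+1]).round(3) for i in(0,1)])
m=cv2.inRange(hsv,(0,0,130),(180,70,255)); m[:, :190]=0
cs,_=cv2.findContours(m,0,2)
for c in cs:
    (x,y),wh,an=cv2.minAreaRect(c)
    if 30<cv2.contourArea(c)<900 and 150<y<310 and x<400: print("white",round(x),round(y),np.round(wh,1),an,np.round(ray("top",x,y,.095 if x>300 else .02),3))
g=cv2.cvtColor(im,cv2.COLOR_BGR2GRAY)
m=cv2.inRange(hsv,(0,0,0),(180,255,38)); 
cs,_=cv2.findContours(m,0,2)
for c in cs:
    (x,y),wh,an=cv2.minAreaRect(c)
    if cv2.contourArea(c)>800 and 180<x<260 and 150<y<250:
        P=np.array([ray("top",*p,.006) for p in cv2.boxPoints(((x,y),wh,an))]);print("mat",P.round(3)[:,:2].tolist(),P.mean(0).round(3))
E
```

```text
wood (207, 308) [0.212 0.353 0.07 ] [[0.149, 0.411], [0.296, 0.33], [0.276, 0.295], [0.13, 0.375]] [np.float64(0.168), np.float64(0.041)]
wood (273, 272) [0.313 0.176 0.07 ] [[0.348, 0.202], [0.355, 0.182], [0.279, 0.151], [0.271, 0.171]] [np.float64(0.021), np.float64(0.082)]
wood (214, 196) [0.521 0.351 0.07 ] [[0.467, 0.373], [0.579, 0.364], [0.575, 0.329], [0.463, 0.338]] [np.float64(0.113), np.float64(0.036)]
white 215 306 [12.5 75.1] 26.56505012512207 [0.209 0.348 0.02 ]
white 306 271 [19.7 29.6] 4.969740867614746 [0.318 0.083 0.095]
white 330 245 [16.3 13.4] 45.0 [0.391 0.021 0.095]
white 382 229 [ 6. 15.] 90.0 [ 0.436 -0.119  0.095]
white 245 225 [ 9.4 17.9] 59.74356460571289 [0.442 0.269 0.02 ]
white 345 215 [82.9  5.8] 9.344672203063965 [ 0.473 -0.019  0.095]
white 258 210 [14.5 34.1] 2.290609836578369 [0.487 0.232 0.02 ]
white 250 196 [15.  5.] 90.0 [0.526 0.257 0.02 ]
white 348 196 [22.9  7.2] 80.53767395019531 [ 0.524 -0.027  0.095]
white 375 195 [ 7.2 22.5] 22.61986541748047 [ 0.53  -0.102  0.095]
white 217 198 [ 9.  51.1] 7.765166282653809 [0.521 0.356 0.02 ]
white 358 166 [ 6.7 22.4] 26.56505012512207 [ 0.61  -0.053  0.095]
white 385 165 [22.2  7.1] 85.91438293457031 [ 0.614 -0.129  0.095]
mat [[0.414, 0.457], [0.645, 0.393], [0.603, 0.26], [0.373, 0.326]] [0.509 0.359 0.006]
```

View pics/crop1.png

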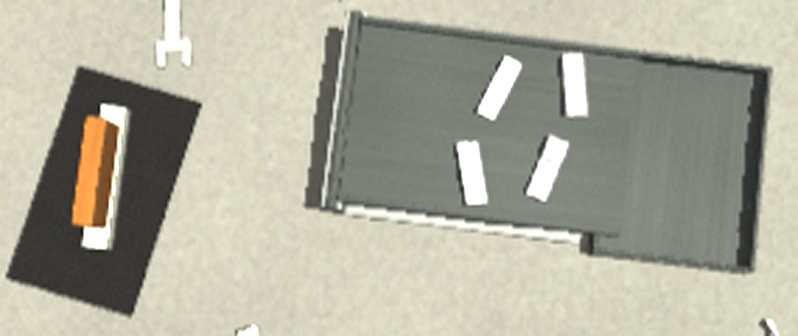

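The scraper on the mat has a rib of about 113 mm, against 110 mm asked, so it is the right one. The tray corners in the crop are (770,68) and (752,271). The end block's outer corners are (350,12) and (322,207).

```bash
cat >> h.py <<'E'
def crop(u,v): return 180+u/2.8-.3,135+v/2.8-.3
E
python3 - <<'E'
from h import *
q=lambda u,v,z:ray("top",*crop(u,v),z)
A=q(770,68,.03);B=q(752,271,.03);C=q(583,252,.03)
print("tray",A,B,C,np.linalg.norm(A-B),np.linalg.norm(B-C))
ax=(A-B)[:2]; print("yaw from tray x",np.degrees(np.arctan2(ax[1],ax[0])))
D=q(350,12,.084);E=q(322,207,.084);print("block",D,E,np.linalg.norm(D-E),np.degrees(np.arctan2(*(D-E)[[1,0]])))
F=q(640,60,.095);G=q(345,211,.1);H=q(583,242,.095)
print("fence far end",F,"near fence",G,H)
# side direction
d=(G-H)[:2];print("yaw from side",np.degrees(np.arctan2(-d[0],d[1])))
# stand fit
P=np.array([A,B,D,E])[:,:2];S=np.array([[.11,-.27],[-.11,-.27],[.1,.183],[-.1,.183]])
pc,sc=P.mean(0),S.mean(0);U,_,V=np.linalg.svd((S-sc).T@(P-pc));R=(U@V).T
t=pc-R@sc;print("stand",t,np.degrees(np.arctan2(R[1,0],R[0,0])),(S@R.T+t-P).round(4).tolist())
for n,(u,v) in {"a":(348,196),"b":(375,195),"c":(358,166),"d":(385,165)}.items(): print(n,R.T@(ray("top",u,v,.09)[:2]-t))
print("scraper",R.T@(np.array([.521,.356])-t))
E
```

```text
tray [ 0.64885331 -0.34727852  0.03      ] [ 0.43385534 -0.32438024  0.03      ] [ 0.4502929  -0.14866944  0.03      ] 0.2162139128956348 0.17647797994971423
yaw from tray x -6.079348048406701
block [0.68664418 0.09711268 0.084     ] [0.48826943 0.12027193 0.084     ] 0.19972203695206464 -6.658852565099116
fence far end [ 0.64029917 -0.19374039  0.095     ] near fence [0.48362642 0.09655381 0.1       ] [ 0.45793413 -0.13680514  0.095     ]
yaw from side -6.28283145092791
stand [ 0.56894972 -0.07030654] -5.996251037832288 [[0.0013, -0.003], [-0.0025, -0.003], [0.0009, 0.0041], [0.0003, 0.0019]]
a [-0.04754303  0.0385323 ]
b [-0.03554527 -0.03550505]
c [0.03975933 0.02050583]
d [ 0.0519023  -0.05418782]
scraper [-0.0922208   0.41896511]
```

The stand frame fits to within 4 mm: origin about (0.569, -0.070), yaw about -6.2°. Next I swing over to the scraper.

Call:
move_arm(targets=[[[100, 0.06, 0, 0, 1], [100, 0.06, 0, 0, 1], [100, 0.06, 0, 0, 1], [100, 0.06, 0, 0, 1], [100, 0.02, -0.05, 0, 0]]])

```text
time: 0.52
tool_pos: [0.364, -0.537, 0.2535]
tool_rot: [-0.001, 0.999, -0.043, -0.0]
contact_force: [-0.7, 1.5, -0.3]
gripper_width: 0.999
grasp_force: 0.0
```

Call:
move_arm(targets=[[[100, 0.012, -0.066, 0, 0], [100, 0.012, -0.066, 0, 0], [100, 0.012, -0.066, 0, 0], [100, 0.012, -0.066, 0, 0], [100, 0.012, -0.066, 0, 0]]])

```text
time: 0.93
tool_pos: [0.4134, -0.3394, 0.2556]
tool_rot: [-0.0, 0.999, -0.042, -0.0]
contact_force: [1.0, -0.3, 0.2]
gripper_width: 1.001
grasp_force: 0.0
```

Call:
move_arm(targets=[[[100, 0.012, -0.066, 0, 0], [100, 0.012, -0.066, 0, 0], [100, 0.012, -0.066, 0, 0], [100, 0.012, -0.066, 0, 0], [100, 0.012, -0.066, 0, 0]]])

```text
time: 1.35
tool_pos: [0.4655, -0.1451, 0.2559]
tool_rot: [-0.0, 0.999, -0.042, -0.0]
contact_force: [0.6, -0.7, 0.6]
gripper_width: 1.001
grasp_force: 0.0
```

Call:
move_arm(targets=[[[100, 0.0, -0.066, 0, 0], [100, 0.0, -0.066, 0, 0], [100, 0.0, -0.066, 0, 0], [100, 0.0, -0.066, 0, 0], [100, 0, -0.066, 0, 0]]])

```text
time: 1.77
tool_pos: [0.4816, 0.0522, 0.2559]
tool_rot: [-0.0, 0.999, -0.042, -0.0]
contact_force: [0.3, -0.0, 0.7]
gripper_width: 0.999
grasp_force: 0.0
```

Call:
move_arm(targets=[[[100, 0.0, -0.066, 0, 0], [100, 0.0, -0.066, 0, 0], [100, 0.0, -0.066, 0, 0], [100, 0.0, -0.066, 0, 0], [100, 0, 0, 0, 0]]])

```text
time: 2.18
tool_pos: [0.4945, 0.2136, 0.2557]
tool_rot: [-0.001, 0.999, -0.038, -0.001]
contact_force: [0.1, -0.7, 1.0]
gripper_width: 1.002
grasp_force: 0.0
```

Call:
move_arm(targets=[[[100, 0.01, -0.06, 0, 0], [100, 0.01, -0.06, 0, 0], [100, 0, -0.05, 0, 0], [100, 0, -0.03, 0, 0], [100, 0, 0, 0, 0]]])

```text
time: 2.6
tool_pos: [0.5168, 0.3293, 0.2554]
tool_rot: [-0.0, 0.999, -0.04, -0.001]
contact_force: [-0.0, 0.4, 0.7]
gripper_width: 1.001
grasp_force: 0.0
```

```bash
python3 - <<'E'
from h import *
s=state();c=K("wrist");im=grab_frame("wrist");cv2.imwrite("pics/w1.png",im[:,:,::-1])
print(s["tool_pos"],s["tool_rot"],-np.array(c[0]["R"]).T@np.array(c[0]["t"]),c[1])
for n in("top","wrist"):
  im=grab_frame(n)
  hsv=cv2.cvtColor(im,cv2.COLOR_RGB2HSV)
  m=cv2.inRange(hsv,(5,110,50),(22,255,255));cs,_=cv2.findContours(m,0,2)
  for k in cs:
    if cv2.contourArea(k)>100:
        b=cv2.minAreaRect(k);print(n,b); 
        P=np.array([ray(n,*p,.082) for p in cv2.boxPoints(b)]);print(P.round(4)[:,:2].tolist(),P.mean(0))
E
```

```text
[0.51679099 0.3293165  0.25540998] [-1.72929774e-04  9.99204608e-01 -3.98709252e-02 -6.56785844e-04] [0.58524752 0.32359705 0.37416905] 345.5365478896141
top ((19.270488739013672, 389.02459716796875), (9.415717124938965, 20.823219299316406), 5.19442892074585)
[[-0.0282, 0.848], [0.0241, 0.8485], [0.0224, 0.8235], [-0.0299, 0.8231]] [-0.00290039  0.83575605  0.082     ]
top ((347.3193054199219, 360.31884765625), (70.49083709716797, 24.81535530090332), 31.82744598388672)
[[0.1043, 0.0672], [0.1595, 0.0332], [0.0665, -0.1281], [0.0123, -0.0935]] [ 0.0856504  -0.03029419  0.082     ]
top ((273.2007141113281, 271.927001953125), (30.244260787963867, 7.6037821769714355), 70.01689147949219)
[[0.3483, 0.1997], [0.3557, 0.1804], [0.2797, 0.1497], [0.2724, 0.169]] [0.31404953 0.17469939 0.082     ]
top ((213.0, 206.5), (21.0, 12.0), 90.0)
[[0.5192, 0.3662], [0.5198, 0.3327], [0.4612, 0.3299], [0.4606, 0.3632]] [0.49018568 0.34800826 0.082     ]
top ((23.5, 263.5), (221.0, 47.0), 90.0)
[[0.6302, 0.9565], [0.6328, 0.8241], [0.0363, 0.7663], [0.0341, 0.8908]] [0.33333826 0.85940367 0.082     ]
top
[... 286 characters left out ...]
7), 5.194429397583008)
[[0.9666, -0.5507], [0.9922, -0.5539], [0.9734, -0.8016], [0.9479, -0.7977]] [ 0.97002069 -0.6759837   0.082     ]
top ((317.93524169921875, 45.498802185058594), (334.0538635253906, 9.22064208984375), 1.060911774635315)
[[0.9528, 0.5522], [0.9811, 0.5536], [0.9814, -0.4235], [0.9531, -0.4222]] [0.96710001 0.06500357 0.082     ]
top ((39.49999237060547, 81.99998474121094), (78.99998474121094, 163.99996948242188), 0.0)
[[0.5988, 0.9531], [1.0898, 1.0072], [1.0945, 0.7742], [0.603, 0.731]] [0.84652076 0.866374   0.082     ]
wrist ((289.0, 177.0), (124.0, 28.0), 90.0)
[[0.5779, 0.3583], [0.576, 0.3353], [0.4668, 0.3459], [0.4689, 0.3713]] [0.52240063 0.35269544 0.082     ]
```

View pics/w1.png

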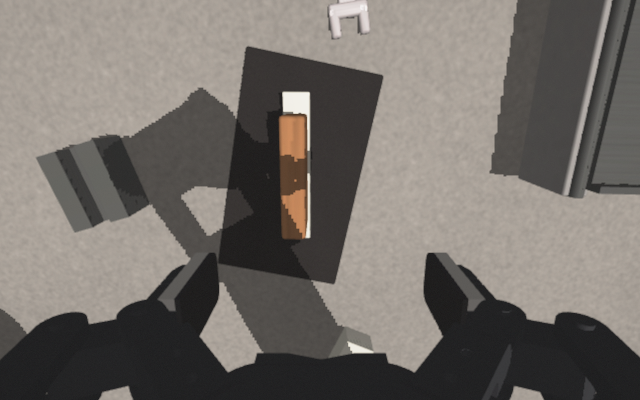

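The wrist picture shows the rib at (289,177), about 109 mm long, on the mat. Its centre is at (0.522, 0.353), with a yaw of about -6°.

Call:
move_arm(targets=[[[100, 0.004, -0.041, 0.05, 0.25], [100, 0, 0, 0.065, 0], [100, 0, 0, 0.065, 0], [100, 0, 0, 0.065, 0], [100, 0, 0, 0.045, 0]]])

```text
time: 3.17
tool_pos: [0.52, 0.3485, 0.0783]
tool_rot: [0.001, 0.998, -0.055, -0.002]
contact_force: [-0.2, 0.7, 0.0]
gripper_width: 1.002
grasp_force: 0.0
```

Call:
move_arm(targets=[[[100, 0, 0, 0.028, 0], [100, 0, 0, 0, 0]]])

```text
time: 3.33
tool_pos: [0.5184, 0.3477, 0.0599]
tool_rot: [0.003, 0.998, -0.055, -0.004]
contact_force: [0.2, -0.7, -0.3]
gripper_width: 1.0
grasp_force: 0.0
```

```bash
python3 - <<'E'
from h import *
s=state();print(s["tool_pos"],s["tool_rot"],s["contact_force"]);im=grab_frame("wrist");cv2.imwrite("pics/w2.png",im[:,:,::-1])
E
```

```text
[0.51844349 0.34767591 0.05992522] [ 0.00266917  0.99844665 -0.055487   -0.00428465] [ 0.15506266 -0.70884446 -0.3410467 ]
```

View pics/w2.png

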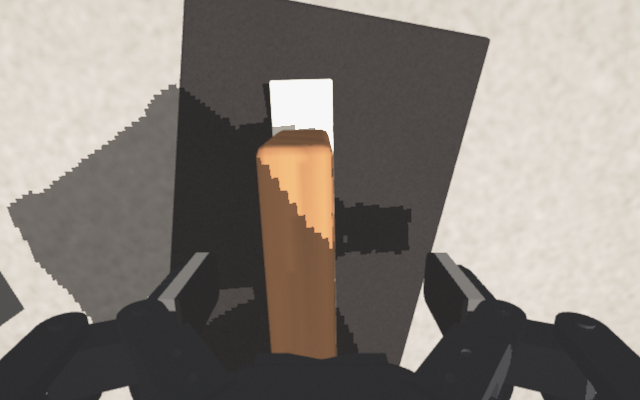

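The rib lies about 6 mm to the left of the jaw midline in the picture (about column 300 against 318). I shift by that and close.

Call:
move_arm(targets=[[[100, 0.004, -0.009, 0, -0.15], [60, 0, 0, 0, 0], [20, 0, 0, 0, 0], [0, 0, 0, 0, 0], [0, 0, 0, 0, 0]]])

```text
time: 3.8
tool_pos: [0.5253, 0.3565, 0.0669]
tool_rot: [-0.001, 0.999, -0.047, 0.001]
contact_force: [-0.4, -0.3, 0.1]
gripper_width: 0.455
grasp_force: 0.0
```

Call:
move_arm(targets=[[[0, 0, 0, 0, 0], [0, 0, 0, 0, 0], [0, 0, 0, 0, 0], [0, 0, 0, 0, 0]]])

```text
time: 4.13
tool_pos: [0.5249, 0.3561, 0.066]
tool_rot: [-0.0, 0.999, -0.047, 0.0]
contact_force: [-0.4, -0.7, 3.8]
gripper_width: 0.247
grasp_force: 63.1
```

```bash
python3 - <<'E'
from h import *
s=state();print(s["tool_pos"],s["tool_rot"],s["contact_force"],s["ft_torque"],s["gripper_width"],s["grasp_force"])
E
```

```text
[0.52485134 0.35612416 0.06601008] [-5.29237207e-06  9.98908859e-01 -4.67016642e-02  2.15616497e-04] [-0.35841853 -0.7279      3.7897928 ] [-0.21373457  0.13354252  0.01897279] 0.24673961987922283 63.12880039215088
```

Call:
move_arm(targets=[[[0, 0, 0, -0.02, 0], [0, 0, 0, -0.05, 0], [0, 0, 0, -0.06, 0], [0, 0, 0, -0.06, 0], [0, 0, 0, -0.05, 0.14]]])

```text
time: 4.55
tool_pos: [0.5245, 0.3562, 0.2119]
tool_rot: [-0.0, 0.999, -0.054, 0.0]
contact_force: [1.1, 0.4, -1.9]
gripper_width: 0.249
grasp_force: 62.5
```

Call:
move_arm(targets=[[[0, 0.019, 0.066, 0, 0], [0, 0.019, 0.066, 0, 0], [0, 0.019, 0.066, 0, 0], [0, 0.019, 0.066, 0, 0], [0, 0.019, 0.066, 0, 0]]])

```text
time: 4.97
tool_pos: [0.5593, 0.1515, 0.2093]
tool_rot: [-0.0, 0.999, -0.054, -0.0]
contact_force: [0.9, -0.1, -3.0]
gripper_width: 0.249
grasp_force: 62.5
```

Call:
move_arm(targets=[[[0, 0.019, 0.066, 0, 0], [0, 0.019, 0.066, 0, 0], [0, 0.019, 0.06, 0, 0], [0, 0, 0, 0, 0], [0, 0, 0, 0, 0]]])

```text
time: 5.38
tool_pos: [0.5813, 0.0331, 0.2092]
tool_rot: [-0.0, 0.998, -0.056, -0.001]
contact_force: [-0.8, 0.0, -2.7]
gripper_width: 0.249
grasp_force: 62.6
```

```bash
cat >> h.py <<'E'
YAW=np.radians(-6.2); RS=np.array([[np.cos(YAW),-np.sin(YAW)],[np.sin(YAW),np.cos(YAW)]]); TS=np.array([.569,-.0703])
def st(p): return RS.T@(np.array(p)[:2]-TS)
def rep():
    s=state();q=s["tool_rot"];x=np.degrees(2*np.arctan2(q[2],q[1]))
    print(s["time"],"pos",s["tool_pos"].round(4),"yaw",x.round(2),"tilt",q[[0,3]].round(4),"stand",st(s["tool_pos"]).round(4),"F",s["contact_force"].round(2),"T",s["ft_torque"].round(3),s["gripper_width"],s["grasp_force"])
E
python3 - <<'E'
from h import *
rep();F=[]
im=grab_frame("wrist");cv2.imwrite("pics/w3.png",im[:,:,::-1])
E
```

```text
5.3833 pos [0.5813 0.0331 0.2092] yaw -6.42 tilt [-0.0002 -0.0005] stand [0.001  0.1041] F [-0.8   0.01 -2.68] T [ 0.001 -0.032  0.04 ] 0.24860873381153184 62.55875587463379
```

View pics/w3.png

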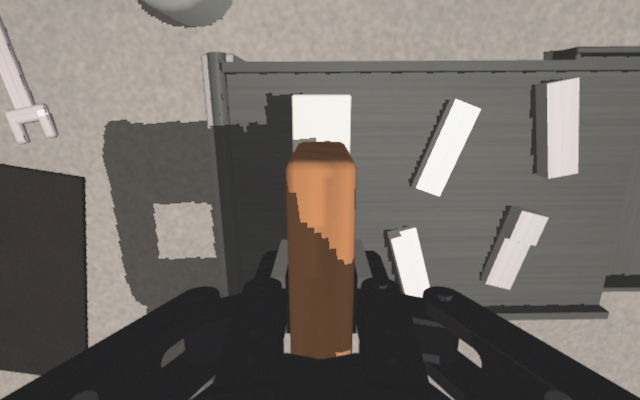

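The wrist picture shows the fences almost parallel to the jaws (rows 67 and 313), the hinge pin at column 217, and all chips to the right of column 388. The foot at (321,118) is still above the plate. I check the lateral position with rays.

```bash
python3 - <<'E'
from h import *
for n,u,v,z in(("fenceU top-inner",300,73,.1),("fenceU outer",300,62,.1),("fenceL inner",560,308,.09),("pin mid",216,120,.09),("pin mid",222,250,.09),("edge",606,300,.085),("chipUL",412,187,.09),("chip LL left",387,235,.1),("footU end",321,94,.17)):
    print(n,st(ray("wrist",u,v,z)).round(4))
E
```

```text
fenceU top-inner [0.0864 0.118 ]
fenceU outer [0.0928 0.1179]
fenceL inner [-0.0869 -0.0824]
pin mid [0.0574 0.1756]
pin mid [-0.0373  0.179 ]
edge [-0.083  -0.1216]
chipUL [0.0109 0.0406]
chip LL left [-0.0215  0.0585]
footU end [0.0725 0.105 ]
```

Call:
move_arm(targets=[[[0, 0, 0.023, 0.03, 0], [0, 0, 0, 0.03, 0], [0, 0, 0, 0.015, 0], [0, 0, 0, 0.006, 0], [0, 0, 0, 0.003, 0]]])

```text
time: 5.85
tool_pos: [0.5793, 0.0224, 0.1581]
tool_rot: [-0.0, 0.999, -0.053, -0.001]
contact_force: [0.2, -0.3, -2.9]
gripper_width: 0.246
grasp_force: 62.4
```

Call:
move_arm(targets=[[[0, 0, 0, 0, 0], [0, 0, 0, 0, 0], [0, 0, 0, 0, 0]]])

```text
time: 6.1
tool_pos: [0.5807, 0.0215, 0.1604]
tool_rot: [0.0, 0.999, -0.054, 0.001]
contact_force: [-0.2, -0.1, -1.9]
gripper_width: 0.25
grasp_force: 62.4
```

```bash
python3 -c "
from h import *
rep()"
```

```text
6.1 pos [0.5807 0.0215 0.1604] yaw -6.17 tilt [0.    0.001] stand [0.0017 0.0925] F [-0.16 -0.1  -1.93] T [-0.035 -0.003 -0.015] 0.2498880161640977 62.425864934921265
```

Call:
move_arm(targets=[[[0, 0, 0.005, 0.004, 0], [0, 0, 0, 0.003, 0], [0, 0, 0, 0.002, 0], [0, 0, 0, 0.001, 0], [0, 0, 0, 0, 0]]])

```text
time: 6.52
tool_pos: [0.5795, 0.0181, 0.1528]
tool_rot: [-0.0, 0.999, -0.054, -0.0]
contact_force: [-0.2, -1.1, -3.5]
gripper_width: 0.246
grasp_force: 62.5
```

Call:
move_arm(targets=[[[0, 0, 0, 0.001, 0], [0, 0, 0, 0.001, 0], [0, 0, 0, 0.001, 0], [0, 0, 0, 0, 0]]])

```text
time: 6.85
tool_pos: [0.5796, 0.0182, 0.1512]
tool_rot: [0.0, 0.999, -0.054, -0.0]
contact_force: [-0.4, -0.4, -3.0]
gripper_width: 0.254
grasp_force: 62.5
```

Call:
move_arm(targets=[[[0, 0, 0, 0.0005, 0], [0, 0, 0, 0.0005, 0], [0, 0, 0, 0, 0]]])

```text
time: 7.1
tool_pos: [0.5796, 0.0182, 0.1506]
tool_rot: [0.0, 0.999, -0.054, -0.0]
contact_force: [0.1, -0.7, -2.4]
gripper_width: 0.247
grasp_force: 62.5
```

Call:
move_arm(targets=[[[0, 0, 0, 0.0005, 0], [0, 0, 0, 0.0003, 0], [0, 0, 0, 0, 0]]])

```text
time: 7.35
tool_pos: [0.5796, 0.0182, 0.1502]
tool_rot: [-0.0, 0.999, -0.054, -0.0]
contact_force: [-0.0, 0.1, -3.2]
gripper_width: 0.249
grasp_force: 62.5
```

Call:
move_arm(targets=[[[0, 0, 0, 0.0004, 0], [0, 0, 0, 0.0003, 0], [0, 0, 0, 0, 0]]])

```text
time: 7.6
tool_pos: [0.5797, 0.0182, 0.1498]
tool_rot: [0.0, 0.999, -0.054, -0.0]
contact_force: [0.7, 0.8, -2.7]
gripper_width: 0.249
grasp_force: 62.5
```

Call:
move_arm(targets=[[[0, 0, 0, 0.0004, 0], [0, 0, 0, 0.0003, 0], [0, 0, 0, 0, 0]]])

```text
time: 7.85
tool_pos: [0.5797, 0.0182, 0.1494]
tool_rot: [-0.0, 0.999, -0.054, -0.0]
contact_force: [-0.2, -0.2, -2.8]
gripper_width: 0.25
grasp_force: 62.5
```

Call:
move_arm(targets=[[[0, 0, 0, 0.0004, 0], [0, 0, 0, 0.0003, 0], [0, 0, 0, 0, 0]]])

```text
time: 8.1
tool_pos: [0.5797, 0.0182, 0.1491]
tool_rot: [-0.0, 0.999, -0.054, 0.0]
contact_force: [-0.2, 1.1, -2.4]
gripper_width: 0.251
grasp_force: 62.7
```

Call:
move_arm(targets=[[[0, 0, 0, 0.0004, 0], [0, 0, 0, 0.0003, 0], [0, 0, 0, 0, 0]]])

```text
time: 8.35
tool_pos: [0.5797, 0.0182, 0.149]
tool_rot: [0.0, 0.999, -0.054, 0.0]
contact_force: [-1.4, -0.6, 1.4]
gripper_width: 0.251
grasp_force: 63.0
```

Call:
move_arm(targets=[[[0, 0, 0, 0.0003, 0], [0, 0, 0, 0.0002, 0], [0, 0, 0, 0, 0]]])

```text
time: 8.6
tool_pos: [0.5797, 0.0182, 0.1489]
tool_rot: [0.0, 0.999, -0.054, 0.0]
contact_force: [-3.4, 0.6, 3.8]
gripper_width: 0.25
grasp_force: 63.5
```

```bash
python3 -c "
from h import *
rep()"
```

```text
8.6 pos [0.5797 0.0182 0.1489] yaw -6.2 tilt [0. 0.] stand [0.0011 0.0891] F [-3.43  0.61  3.81] T [ 0.091  0.6   -0.032] 0.25010090508823357 63.4518563747406
```

Contact is made at about 6.4 N on the foot (the scraper's weight reads 2.6 N). I start sweeping and feel for the slope.

Call:
move_arm(targets=[[[0, 0, 0, 0.0003, 0], [0, 0, 0.003, 0.0002, 0], [0, 0, 0.004, 0.0002, 0], [0, 0, 0.004, 0.0002, 0], [0, 0, 0.004, 0.0002, 0]]])

```text
time: 9.02
tool_pos: [0.5797, 0.0097, 0.1486]
tool_rot: [-0.001, 0.999, -0.054, 0.001]
contact_force: [0.6, 4.9, 5.2]
gripper_width: 0.248
grasp_force: 63.6
```

Call:
move_arm(targets=[[[0, 0, 0.005, 0.0004, 0], [0, 0, 0.005, 0.0003, 0], [0, 0, 0.005, 0.0003, 0], [0, 0, 0.005, 0.0003, 0], [0, 0, 0.005, 0.0003, 0]]])

```text
time: 9.43
tool_pos: [0.5784, -0.0051, 0.1482]
tool_rot: [-0.001, 0.999, -0.054, 0.002]
contact_force: [1.0, 5.6, 7.4]
gripper_width: 0.252
grasp_force: 63.8
```

Call:
move_arm(targets=[[[0, 0, 0.006, 0.0003, 0], [0, 0, 0.006, 0.0003, 0], [0, 0, 0.006, 0.0003, 0], [0, 0, 0.006, 0.0003, 0], [0, 0, 0.006, 0.0003, 0]]])

```text
time: 9.85
tool_pos: [0.5766, -0.0228, 0.1475]
tool_rot: [-0.001, 0.999, -0.054, 0.002]
contact_force: [0.6, 6.9, 7.4]
gripper_width: 0.252
grasp_force: 64.0
```

Call:
move_arm(targets=[[[0, 0, 0.006, 0.0003, 0], [0, 0, 0.006, 0.0003, 0], [0, 0, 0.006, 0.0003, 0], [0, 0, 0.006, 0.0003, 0], [0, 0, 0.006, 0.0003, 0]]])

```text
time: 10.27
tool_pos: [0.5748, -0.0406, 0.1469]
tool_rot: [-0.002, 0.999, -0.054, 0.002]
contact_force: [0.9, 6.4, 7.9]
gripper_width: 0.249
grasp_force: 64.1
```

Call:
move_arm(targets=[[[0, 0, 0.006, 0.0003, 0], [0, 0, 0.006, 0.0003, 0], [0, 0, 0.006, 0.0003, 0], [0, 0, 0.006, 0.0003, 0], [0, 0, 0.006, 0.0003, 0]]])

```text
time: 10.68
tool_pos: [0.5729, -0.0585, 0.1461]
tool_rot: [-0.002, 0.999, -0.054, 0.002]
contact_force: [1.5, 7.2, 9.7]
gripper_width: 0.254
grasp_force: 64.2
```

Call:
move_arm(targets=[[[0, 0, 0.006, 0.0001, 0], [0, 0, 0.006, 0.0002, 0], [0, 0, 0.006, 0.0002, 0], [0, 0, 0.006, 0.0002, 0], [0, 0, 0.006, 0.0003, 0]]])

```text
time: 11.1
tool_pos: [0.5708, -0.0764, 0.1454]
tool_rot: [-0.002, 0.999, -0.054, 0.002]
contact_force: [0.9, 7.4, 9.6]
gripper_width: 0.249
grasp_force: 64.1
```

Call:
move_arm(targets=[[[0, 0, 0.006, 0, 0], [0, 0, 0.006, 0.0001, 0], [0, 0, 0.006, 0.0001, 0], [0, 0, 0.006, 0.0002, 0], [0, 0, 0.006, 0.0002, 0]]])

```text
time: 11.52
tool_pos: [0.5688, -0.0943, 0.1448]
tool_rot: [-0.002, 0.999, -0.054, 0.002]
contact_force: [1.5, 7.5, 7.9]
gripper_width: 0.255
grasp_force: 64.0
```

```bash
python3 -c "
from h import *
rep()"
```

```text
11.5167 pos [ 0.5688 -0.0943  0.1448] yaw -6.22 tilt [-0.0015  0.0018] stand [ 0.0024 -0.0239] F [1.46 7.47 7.94] T [ 1.62   0.136 -0.112] 0.25497547803257675 64.04606580734253
```

Call:
move_arm(targets=[[[0, 0, 0.006, 0.0002, 0], [0, 0, 0.006, 0.0002, 0], [0, 0, 0.006, 0.0002, 0], [0, 0, 0.006, 0.0002, 0], [0, 0, 0.006, 0.0002, 0]]])

```text
time: 11.93
tool_pos: [0.5667, -0.1122, 0.144]
tool_rot: [-0.001, 0.999, -0.054, 0.002]
contact_force: [1.4, 7.4, 8.4]
gripper_width: 0.252
grasp_force: 64.0
```

Call:
move_arm(targets=[[[0, 0, 0.006, 0.0002, 0], [0, 0, 0.006, 0.0002, 0], [0, 0, 0.006, 0.0002, 0], [0, 0, 0.006, 0.0002, 0], [0, 0, 0.006, 0.0002, 0]]])

```text
time: 12.35
tool_pos: [0.5646, -0.1301, 0.1432]
tool_rot: [-0.001, 0.999, -0.054, 0.001]
contact_force: [0.6, 7.1, 8.2]
gripper_width: 0.252
grasp_force: 64.0
```

Call:
move_arm(targets=[[[0, 0, 0.006, 0.0002, 0], [0, 0, 0.006, 0.0002, 0], [0, 0, 0.006, 0.0002, 0], [0, 0, 0.006, 0.0002, 0], [0, 0, 0.006, 0.0002, 0]]])

```text
time: 12.77
tool_pos: [0.5626, -0.1481, 0.1424]
tool_rot: [-0.001, 0.999, -0.054, 0.001]
contact_force: [0.3, 6.3, 7.6]
gripper_width: 0.247
grasp_force: 63.9
```

```bash
python3 - <<'E'
from h import *
rep()
im=grab_frame("wrist");cv2.imwrite("pics/w4.png",im[:,:,::-1])
E
```

```text
12.7667 pos [ 0.5626 -0.1481  0.1424] yaw -6.21 tilt [-0.0013  0.0013] stand [ 0.002 -0.078] F [0.32 6.27 7.58] T [ 1.566  0.093 -0.088] 0.2473490060379329 63.85842204093933
```

View pics/w4.png

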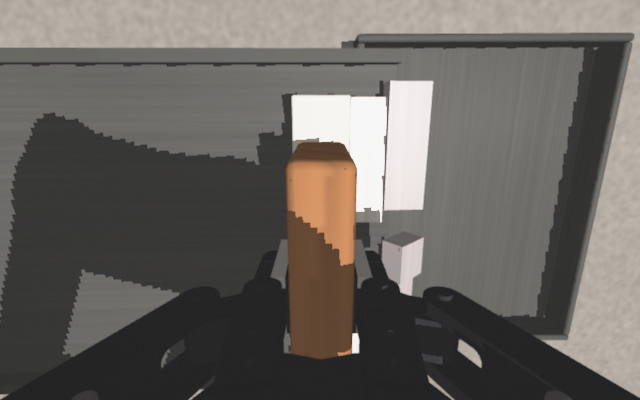

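The chips sit in two rows ahead of the foot. The leading ones, at columns 385–432, already hang over the edge near column 400. I carry on to just past the edge while the heel stays on the plate.

Call:
move_arm(targets=[[[0, 0, 0.006, 0.0003, 0], [0, 0, 0.006, 0.0002, 0], [0, 0, 0.006, 0.0003, 0], [0, 0, 0.006, 0.0002, 0], [0, 0, 0.006, 0.0003, 0]]])

```text
time: 13.23
tool_pos: [0.5606, -0.1662, 0.1418]
tool_rot: [-0.001, 0.999, -0.054, 0.001]
contact_force: [0.5, 6.4, 7.4]
gripper_width: 0.252
grasp_force: 64.0
```

Call:
move_arm(targets=[[[0, 0, 0.006, 0.0003, 0], [0, 0, 0.006, 0.0002, 0], [0, 0, 0.006, 0.0003, 0], [0, 0, 0.005, 0.0002, 0], [0, 0, 0.004, 0.0002, 0]]])

```text
time: 13.65
tool_pos: [0.5589, -0.1825, 0.1412]
tool_rot: [-0.001, 0.999, -0.054, 0.001]
contact_force: [1.1, 6.0, 7.9]
gripper_width: 0.251
grasp_force: 64.0
```

```bash
python3 - <<'E'
from h import *
rep()
im=grab_frame("wrist");cv2.imwrite("pics/w5.png",im[:,:,::-1])
E
```

```text
13.65 pos [ 0.5589 -0.1825  0.1412] yaw -6.22 tilt [-0.0009  0.0014] stand [ 0.0021 -0.1126] F [1.06 5.96 7.89] T [ 1.455  0.103 -0.031] 0.2512569353205975 64.0058970451355
```

View pics/w5.png

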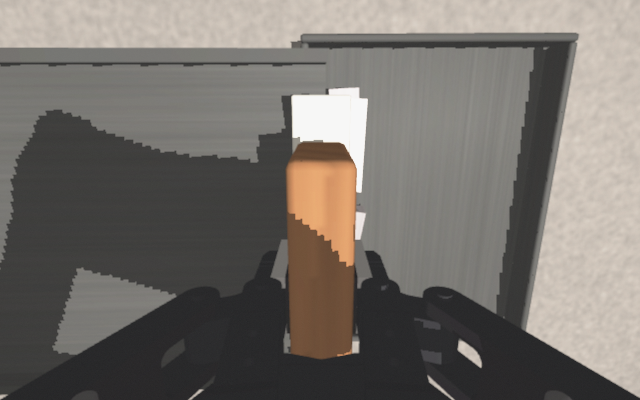

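The leading chips have gone. Something white still shows at (360,150) just ahead of the foot, possibly mid-fall. I hold briefly and look again from two cameras in one picture.

Call:
move_arm(targets=[[[0, 0, 0.002, 0.0001, 0], [0, 0, 0, 0, 0], [0, 0, 0, 0, 0], [0, 0, 0, 0, 0]]])

```text
time: 14.03
tool_pos: [0.5588, -0.1838, 0.1411]
tool_rot: [-0.001, 0.999, -0.054, 0.001]
contact_force: [0.5, 5.7, 8.0]
gripper_width: 0.247
grasp_force: 64.0
```

```bash
python3 - <<'E'
from h import *
rep()
w=grab_frame("wrist")[30:300,250:600];s=grab_frame("scene");t=grab_frame("top")
cv2.imwrite("pics/sc_raw.png",s[:,:,::-1])
a=cv2.resize(w,(440,340));b=cv2.resize(s[160:270,190:350],None,fx=2.5,fy=2.36);c=cv2.resize(t[130:240,290:470],None,fx=4.4,fy=2.3)
o=np.zeros((600,800,3),np.uint8);o[:340,:440]=a
o[:b.shape[0],440:440+min(360,b.shape[1])]=b[:,:360];o[342:342+c.shape[0],:c.shape[1]]=c[:258,:800]
cv2.imwrite("pics/m1.png",cv2.convertScaleAbs(o[:,:,::-1],alpha=1.3))
E
```

```text
14.0333 pos [ 0.5588 -0.1838  0.1411] yaw -6.22 tilt [-0.0006  0.0013] stand [ 0.0021 -0.1139] F [0.47 5.72 8.03] T [ 1.24   0.2   -0.109] 0.2467399341776063 63.969866037368774
```

View pics/m1.png

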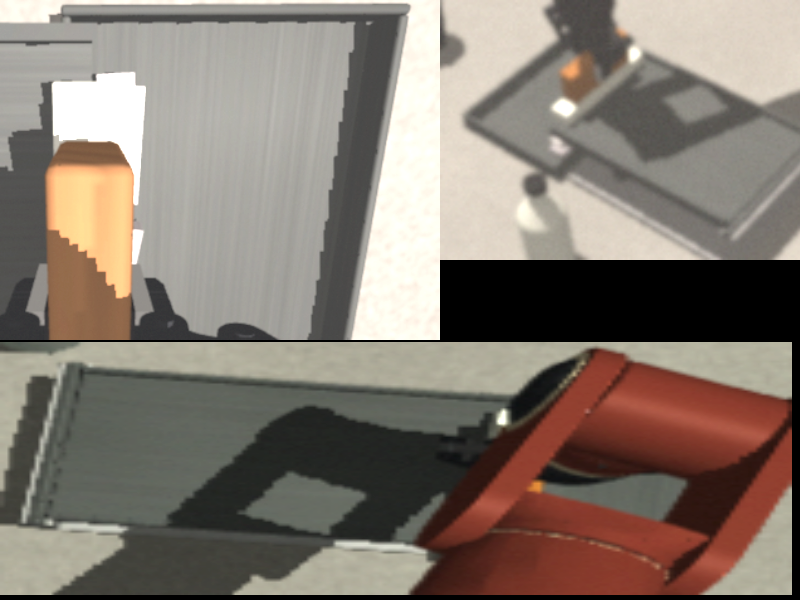

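The plate is clear. The chips look to be in the tray below the edge: whitish at (560,148) in the scene crop, and unchanged at the foot in the wrist view. I lift off and look at the tray.

Call:
move_arm(targets=[[[0, 0, 0, -0.01, 0], [0, 0, 0, -0.03, 0], [0, 0, 0, -0.05, 0], [0, 0, 0, -0.05, 0], [0, 0, 0, -0.03, 0]]])

```text
time: 14.6
tool_pos: [0.5578, -0.1852, 0.2435]
tool_rot: [0.001, 0.999, -0.054, 0.001]
contact_force: [0.1, -0.6, -1.3]
gripper_width: 0.249
grasp_force: 62.6
```

Call:
move_arm(targets=[[[0, 0, -0.06, 0, 0], [0, 0, -0.06, 0, 0], [0, 0, -0.06, 0, 0], [0, 0, 0, 0, 0], [0, 0, 0, 0, 0]]])

```text
time: 15.02
tool_pos: [0.5687, -0.0758, 0.24]
tool_rot: [0.001, 0.999, -0.053, -0.001]
contact_force: [0.2, 0.4, -3.1]
gripper_width: 0.251
grasp_force: 62.5
```

```bash
python3 - <<'E'
from h import *
rep()
w=grab_frame("wrist")
g=cv2.inRange(cv2.cvtColor(w,cv2.COLOR_RGB2HSV),(0,0,150),(180,40,255));cs,_=cv2.findContours(g,0,2)
for k in cs:
    if cv2.contourArea(k)>100:
        b=cv2.minAreaRect(k);print(np.round(b[0]),np.round(b[1]),st(ray("wrist",*b[0],.02)).round(3))
c,f=K("scene")
for p in((.1,-.11),(-.1,-.11)): print(p,proj("scene",[*(TS+RS@np.array(p)),.015]))
cv2.imwrite("pics/w6.png",w[:,:,::-1])
E
```

```text
15.0167 pos [ 0.5687 -0.0758  0.24  ] yaw -6.04 tilt [ 0.0008 -0.0011] stand [ 0.0003 -0.0055] F [ 0.18  0.38 -3.11] T [ 0.033 -0.007  0.012] 0.2507422950978184 62.52154469490051
[470. 353.] [34. 10.] [-0.213 -0.181]
[355. 342.] [ 6. 19.] [-0.199 -0.047]
[287. 342.] [19.  6.] [-0.199  0.031]
[463. 130.] [ 5. 68.] [ 0.042 -0.145]
[322. 124.] [59. 59.] [ 0.049 -0.008]
[320. 199.] [398. 639.] [-0.027 -0.006]
(0.1, -0.11) (np.float64(235.7838001254794), np.float64(229.6316387946021))
(-0.1, -0.11) (np.float64(274.36836665928865), np.float64(194.07522370671563))
```

View pics/w6.png

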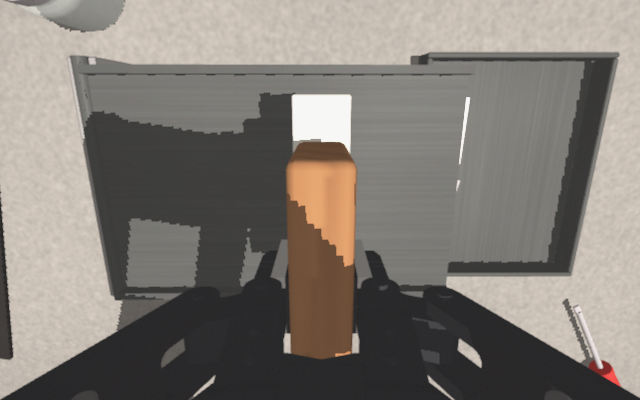

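The flap is bare. The chips show as white slivers at (465,130) on the tray floor just under the edge. Now the scraper goes back to the mat.

Call:
move_arm(targets=[[[0, -0.0134, -0.065, 0, 0], [0, -0.0134, -0.065, 0, 0], [0, -0.0134, -0.065, 0, 0], [0, -0.0134, -0.065, 0, 0], [0, -0.0134, -0.065, 0, 0]]])

```text
time: 15.48
tool_pos: [0.5503, 0.1211, 0.2409]
tool_rot: [0.001, 0.998, -0.055, -0.0]
contact_force: [0.4, 0.0, -2.2]
gripper_width: 0.246
grasp_force: 62.6
```

Call:
move_arm(targets=[[[0, -0.0134, -0.065, 0, 0], [0, -0.0134, -0.065, 0, 0], [0, -0.0134, -0.065, 0, 0], [0, -0.0134, -0.065, 0, 0], [0, -0.0134, -0.065, 0, 0]]])

```text
time: 15.9
tool_pos: [0.5321, 0.3197, 0.2408]
tool_rot: [0.001, 0.998, -0.055, 0.0]
contact_force: [0.6, -0.6, -2.6]
gripper_width: 0.249
grasp_force: 62.6
```

Call:
move_arm(targets=[[[0, -0.0134, -0.055, 0, -0.12], [0, 0, 0, 0.06, 0], [0, 0, 0, 0.06, 0], [0, 0, 0, 0.05, 0], [0, 0, 0, 0.03, 0]]])

```text
time: 16.32
tool_pos: [0.5258, 0.3507, 0.1159]
tool_rot: [0.002, 0.999, -0.048, -0.003]
contact_force: [-1.5, -0.2, -2.6]
gripper_width: 0.252
grasp_force: 62.4
```

Call:
move_arm(targets=[[[0, 0, 0, 0.02, 0], [0, 0, 0, 0.01, 0], [0, 0, 0, 0, 0], [0, 0, 0, 0, 0]]])

```text
time: 16.65
tool_pos: [0.5283, 0.3532, 0.1048]
tool_rot: [-0.0, 0.999, -0.048, 0.001]
contact_force: [-0.0, 0.3, -1.1]
gripper_width: 0.25
grasp_force: 62.4
```

```bash
python3 - <<'E'
from h import *
rep()
t=grab_frame("top")
hsv=cv2.cvtColor(t,cv2.COLOR_RGB2HSV)
g=cv2.inRange(hsv,(0,0,115),(180,70,255));cs,_=cv2.findContours(g[140:235,298:460],0,2)
for k in cs:
    if cv2.contourArea(k)>5:
        (x,y),wh,a=cv2.minAreaRect(k);x+=298;y+=140;print(round(x),round(y),np.round(wh),st(ray("top",x,y,.09)).round(3),st(ray("top",x,y,.012)).round(3))
E
```

```text
16.65 pos [0.5283 0.3532 0.1048] yaw -5.53 tilt [-0.0003  0.0009] stand [-0.0862  0.4166] F [-0.04  0.33 -1.06] T [-0.036 -0.002  0.028] 0.25021485703589114 62.44216561317444
404 205 [ 5. 28.] [-0.054 -0.118] [-0.045 -0.135]
408 175 [ 5. 22.] [ 0.032 -0.12 ] [ 0.047 -0.137]
378 187 [ 94. 161.] [-0.012 -0.043] [-0.    -0.054]
301 144 [8. 6.] [0.082 0.187] [0.101 0.194]
```

Call:
move_arm(targets=[[[0, -0.003, -0.003, 0.02, 0], [0, 0, 0, 0.02, 0], [0, 0, 0, 0.01, 0], [0, 0, 0, 0.004, 0], [0, 0, 0, 0.001, 0]]])

```text
time: 17.12
tool_pos: [0.5246, 0.355, 0.069]
tool_rot: [0.001, 0.999, -0.048, -0.001]
contact_force: [0.6, -0.2, -3.0]
gripper_width: 0.25
grasp_force: 62.6
```

Call:
move_arm(targets=[[[0, 0, 0, 0, 0], [0, 0, 0, 0.001, 0], [0, 0, 0, 0.001, 0], [0, 0, 0, 0, 0]]])

```text
time: 17.45
tool_pos: [0.5258, 0.3555, 0.0698]
tool_rot: [-0.0, 0.999, -0.048, 0.0]
contact_force: [0.4, -0.7, -3.7]
gripper_width: 0.253
grasp_force: 62.6
```

Call:
move_arm(targets=[[[0, 0, 0, 0.0015, 0], [0, 0, 0, 0.0015, 0], [0, 0, 0, 0.001, 0], [0, 0, 0, 0.001, 0], [0, 0, 0, 0, 0]]])

```text
time: 17.87
tool_pos: [0.5254, 0.3553, 0.0662]
tool_rot: [0.0, 0.999, -0.048, -0.0]
contact_force: [-0.4, -0.3, -2.6]
gripper_width: 0.25
grasp_force: 62.6
```

Call:
move_arm(targets=[[[0, 0, 0, 0.0005, 0], [0, 0, 0, 0.0005, 0], [0, 0, 0, 0.0005, 0], [0, 0, 0, 0, 0]]])

```text
time: 18.2
tool_pos: [0.5255, 0.3554, 0.066]
tool_rot: [0.0, 0.999, -0.048, -0.0]
contact_force: [-1.0, -0.3, 0.5]
gripper_width: 0.25
grasp_force: 63.0
```

The foot is on the mat, so I release and rise.

Call:
move_arm(targets=[[[30, 0, 0, 0, 0], [45, 0, 0, 0, 0], [70, 0, 0, 0, 0], [80, 0, 0, 0, 0], [80, 0, 0, 0, 0]]])

```text
time: 18.62
tool_pos: [0.5257, 0.3555, 0.0657]
tool_rot: [-0.0, 0.999, -0.048, 0.0]
contact_force: [-0.9, -0.5, -0.8]
gripper_width: 0.795
grasp_force: 0.0
```

Call:
move_arm(targets=[[[80, 0, 0, 0, 0], [80, 0, 0, -0.02, 0], [80, 0, 0, -0.05, 0], [80, 0, 0, -0.06, 0], [80, 0, 0, -0.06, 0]]])

```text
time: 19.03
tool_pos: [0.5249, 0.355, 0.1807]
tool_rot: [0.0, 0.999, -0.048, -0.001]
contact_force: [1.0, 0.6, 0.3]
gripper_width: 0.801
grasp_force: 0.0
```

Call:
move_arm(targets=[[[80, 0, 0, -0.06, 0], [80, -0.03, 0, -0.03, 0], [80, -0.03, 0, 0, 0], [80, 0, 0, 0, 0], [80, 0, 0, 0, 0]]])

```text
time: 19.45
tool_pos: [0.4894, 0.359, 0.2345]
tool_rot: [-0.0, 0.999, -0.047, 0.001]
contact_force: [-1.0, -0.1, 0.1]
gripper_width: 0.799
grasp_force: 0.0
```

```bash
python3 - <<'E'
from h import *
rep()
im=grab_frame("wrist");hsv=cv2.cvtColor(im,cv2.COLOR_RGB2HSV)
m=cv2.inRange(hsv,(5,110,50),(22,255,255));cs,_=cv2.findContours(m,0,2)
for k in cs:
    if cv2.contourArea(k)>300:
        b=cv2.minAreaRect(k);P=np.array([ray("wrist",*p,.082) for p in cv2.boxPoints(b)]);print(b,P.round(3)[:,:2].tolist(),P.mean(0))
a=cv2.imread("pics/sc_raw.png");s=grab_frame("scene")[:,:,::-1]; s0=cv2.imread("pics/scene0.png")
d=np.abs(s.astype(int)-s0).max(2)>40
n,l,stt,cen=cv2.connectedComponentsWithStats(d.astype(np.uint8))
for i in range(1,n):
    if stt[i,4]>12: print(stt[i],cen[i].round(),s[int(cen[i][1]),int(cen[i][0])],s0[int(cen[i][1]),int(cen[i][0])])
E
```

```text
19.45 pos [0.4894 0.359  0.2345] yaw -5.43 tilt [-0.0003  0.0007] stand [-0.1255  0.4182] F [-1.01 -0.1   0.07] T [-0.039  0.008 -0.046] 0.7985178213111008 0.0
((495.00006103515625, 301.0000305175781), (36.76955032348633, 18.384775161743164), 45.0) [[0.382, 0.232], [0.394, 0.221], [0.366, 0.197], [0.353, 0.208]] [0.37383866 0.21417716 0.082     ]
((321.5, 145.0), (138.0, 29.0), 90.0) [[0.577, 0.36], [0.575, 0.339], [0.468, 0.348], [0.47, 0.372]] [0.52274379 0.35465264 0.082     ]
[186   0  15  15 138] [193.   8.] [ 59  81 101] [47 53 57]
[351   0  38  46 450] [373.  22.] [82 61 44] [72 85 96]
[355   0  29  15 230] [368.   6.] [78 57 37] [32 35 36]
[ 398    0   86  216 8851] [435. 104.] [53 58 97] [54 58 58]
[192  31  39  33 535] [211.  47.] [ 60  79 100] [47 49 53]
[446  44   9  17  92] [450.  51.] [42 46 75] [92 95 97]
[377  46   7   9  24] [380.  50.] [80 60 43] [43 44 69]
[356  58  36  33 334] [368.  76.] [81 92 96] [47 51 71]
[352  92   4  11  33] [354.  96.] [80 83 87] [145 155 163]
[345 105  14  36 348] [352. 123.] [148 159 167] [58 61 65]
[ 220  127  199   83 4240] [340. 163.] [149 160 168] [77 82 87]
[363 149   5   4  15] [365. 150.] [57 62 87] [ 78  91 148]
[411 193   4   7  21] [412. 196.] [144 153 161] [77 82 84]
[270 194  17  10  92] [278. 199.] [100 106 106] [185 189 201]
[292 199  14  16 112] [298. 206.] [ 98 102 107] [227 233 239]
[250 205  14  15 103] [256. 212.] [ 99 106 107] [189 195 206]
[444 204  10   5  27] [448. 206.] [67 70 73] [108 116 121]
[407 209   7   8  38] [410. 212.] [82 85 91] [142 152 160]
[ 426  213   44   91 2260] [446. 260.] [55 58 62] [72 77 82]
[267 214  21  14 135] [277. 220.] [ 96 103 105] [227 233 238]
[234 217   7   8  39] [237. 221.] [181 189 199] [100 105 108]
[408 246   9   9  54] [412. 251.] [58 75 98] [ 83 129 190]
```

The scraper stands upright on the mat in its original place. The gripper is clear and all four chip spots on the plate are empty, so I hand in.

```bash
python3 -c "
from plant import job
print(job.job_done())"
```

```text
the job is handed in; nothing more can be done
None
```

I scraped the four offcuts off the flap, the foot reading about 8–12 N through the sweep, put the scraper back upright on the mat and let go, and handed in at about 19.5 s; the plate is bare, but the cameras showed only two chip edges in the tray, so I did not see all four lying there.

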